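Unlock the docked supply carrier and hold it up level

TASK

The supply carrier, with a roll of labels and a jar in it, is locked into its dock on the packing bench. Slide the lock's upright grip all the way to its open stop, then take the carrier by its handle, lift it straight up out of the dock and hold it still and level over the dock, its underside about 10 cm above the bench, with the roll and the jar still standing in their bays. Finish while holding it there in the gripper; leave the lock open and do not disturb the other things on the bench.

Things in the scene. Friction and masses are not known exactly. Their poses are not given: they have to be found in the camera images.
- dock: Aluminium docking plate fixed to the bench, 150 (x) x 244 (y) mm, with low guides round the carrier (2.5 mm play, tops 40 mm above the bench) and a lock rail along its near side. Origin: on the bench under the middle of the docked carrier; x points away from the robot across the plate, y along the rail and the carrier's length, z up. It may stand turned by up to 17 degrees.
- lock (a joint): Steel lock rail sliding in its channel on the dock's near side. 0 = locked (two keepers lie over the carrier's two front lugs and stop it rising), 0.036 m = against the open stop; it moves along the dock's +y (to the robot's left) as the value grows, needs about 2 N and stays where it is left. The keepers are off the lugs from about 0.024 m.
- lock_grip (a point): Centre of the lock's black upright grip, which moves with the rail: a tab 28 mm (dock x) x 14 mm (dock y) x 36 mm tall, from 24 to 60 mm above the bench, 100 mm towards the robot from the dock's middle; it stands free on both sides, and can be pinched across its 14 mm from above.
- carrier: Grey open tray 100 (x) x 201 (y) x 32 mm tall with two equal bays side by side along y (bay centres at y = +/-49.5 mm, floor 4 mm above the underside) and a bail handle over its length. Origin: centre of its underside, 8 mm above the bench when docked; axes as the dock's when docked. Loose, 0.35 kg empty, balanced about its middle.
- carrier_handle (a point): Middle of the handle's straight black grip, 125 mm above the carrier's underside: a flat-sided bar 120 mm long along the carrier's y, 16 mm wide in x, 24 mm tall in z. It lies over the middle of the carrier, and can be pinched across its 16 mm from above anywhere along it; the roll's top is 60 mm below the grip's centre.
- label_roll: Roll of white labels standing on end in one bay of the carrier (either one), 84 mm across, 61 mm tall, about 0.26 kg (it varies by a quarter); origin at the centre of its underside. It is the heavier of the two, so the loaded carrier's centre of mass lies up to 15 mm to its side of the middle.
- jar: White jar with a screw lid standing in the other bay, 53 mm across, 46 mm tall, about 0.12 kg (it varies by a quarter); origin at the centre of its underside.
- rubber_stamp: Bystander: wooden rubber stamp, 26 x 62 x 76 mm tall, origin under its centre.
- ink_pad: Bystander: closed ink pad tin, 63 x 91 x 18 mm, origin under its centre.
- calculator: Bystander: pocket calculator, 116 x 70 x 15 mm, origin under its centre.
- box_cutter: Bystander: closed box cutter, 22 x 161 x 16 mm, origin under its centre.

How it is judged:
By the outcome, as a careful person would: the job done as asked, in the order asked, and still so for the second after the job is handed in, while the arm keeps its last pose, push and grip.
It also fails if it takes over 43 s, if anything falls off the work surface, if the arm or the gripper's body presses on something with over 40 N, if the wrist force passes 120 N, or if a joint passes its speed limit or range.

ROBOT

A 7-joint arm with a two-finger parallel gripper is mounted at the origin on a cart in front of the work surface, level with it; the furniture and walls round the work are solid. World frame = base frame: x ahead of the robot, y to its left, z up, the work surface at z = 0. Lengths are in m, angles in rad, forces in N, time in s.
With the tool pointing down it reaches from about 0.4 to 0.875 m from the base axis. Payload 19.3 kg.
Tool frame: the origin (TCP) lies at the very end of the fingers, on their centre line; the grasp point (between the pads) lies 19 mm behind it; z points along the fingers, y is the line along which they close (so a half turn about z gives the same grasp; the last joint's range is limited). The gripper opens to 85 mm and grips with 20 to 120 N. Pads are 22 mm wide; open, the fingers measure 114 mm over their backs; the gripper's body (76 mm by 85 mm) begins 54 mm behind the grasp point. The pads swing forward as they close: fully open they stand 13 mm farther back than shut.
Start: joints at [-1.418, 0.521, -0.036, 1.599, 0.021, 1.021, -0.113], TCP at [0.138, 0.61, 0.231] pointing down, gripper open.
Joint ranges: [-2.91, 2.91], [-0.3, 2.13], [-1.5, 1.42], [0.17, 2.43], [-1.26, 4.41], [0.16, 1.93], [-2.52, 2.52]. Speed limits (rad/s): [1.89, 1.89, 2.39, 2.39, 3.01, 3.01, 3.01].

INTERFACE

Orientations are given as [roll, pitch, yaw] about the fixed x, y, z axes, in that order (R = Rz(yaw) Ry(pitch) Rx(roll)).
In Python, from workcell import bot gives the robot as it stands. The module is installed in compiled form; this text tells all that it offers.
- The arm moves only by the tool apply_moves, never from a script. Its arguments are lists of equal length, an entry for each row: "claw": the finger opening in m, from 0 to 0.0854; "xyz": the shift along the tool's x, y, z in m, a list of three; "twist": the turn, a rotation vector about the tool's x, y, z in rad, a list of three. A call has 1 to 20 rows; each row shifts and turns the commanded pose from where the row before left it, along the tool's axes as they then stand; what a row does not reach is not made up. A row lasts 1/10 s, in which the tool goes at most 50 mm and 8.59 degrees, less where a joint would pass 70% of its speed; a pose out of reach is approached as far as the arm can. A call with a gripper value outside its range is refused whole. The fingers move at their own pace and stop on an object; "force" is the grip in N (left out, the last holds). Time passes only in rows, so rows that do not move let the fingers close. It gives the time, the measured TCP pose, the force, the opening and the grip force at its end, in the units of the state.
- bot.observe(): the state, without advancing time (a new reading comes with each control period).
- bot.grab_frame(name): name is "side" or "top"; returns a dict with "img" (400x640x3 uint8, red, green, blue), "vfov" (degrees; the focal length in pixels is half the picture's height over the tangent of half this angle, whatever the lens; pixels are square), "cx", "cy" (the principal point, pixels), "view" (4x4, takes a point from world to camera coordinates). Camera axes: x right, y up, looking along -z (the intrinsics and any distortion apply to the point x, -y, -z); pixel columns grow to the right and rows downward; lengths in m; the calibration is good to about 2 mm. A picture is of the moment at which its call begins. There is no depth.
- bot.job_done(): hands the job in; it is judged then, once.
Trained networks look in the newest picture that a camera, given by its name, has taken for a name from the list of things; names that differ only in an ending like _2 or _b are one class to them, and where a whole thing is asked for, a point or a joint stands for the part that bears it (a point fixed in the world has none). Each returns a list of dicts, best first, with "score" (0 to 1); they miss things now and then, are a little off and sometimes report something else, mostly with a low value. They report only what shows in the picture. A call takes as long as a camera call.
- bot.find_in(camera, query): "position" ([x, y, z] in m, in world coordinates, good to about 4 mm: the middle of the surface that is visible of it).
The state is a dict: "clock": time; "qpos": joint angles; "qd": joint speeds; "joint_efforts": joint torques, N m; "position": TCP position; "tool_rot": TCP orientation; "force": force on the tool from outside, world axes, zero at the start; "moment": the same for the moment, N m; "grip_width": finger opening in m; "finger_force": force on a finger pad.
Only numpy, scipy, OpenCV 4.12 (cv2) and the standard library are available. Lean on these libraries where they do the work, as an engineer would, in place of code of your own. Each camera call takes 0.05 s, during which the arm holds its last target. There are 200 camera calls.

## Working session

There is one attempt and no reset: what is moved stays moved. The work goes in short steps, Python scripts to look and compute and a tool call to move; the robot and the scene stay as the last step left them, time stands still between calls to the robot, and variables do not carry over. Pictures are saved under pics/ and viewed, at most 10 in all, crops included, and the job is handed in when it is done.

Besides the shell and the picture viewer there is one more tool, called after ">>>" as a command line: name --argument value ..., lists and objects as JSON in quotes. apply_moves: Moves the arm, as the interface text tells. Its arguments: {"type":"object","properties":{"claw":{"type":"array"},"xyz":{"type":"array"},"twist":{"type":"array"},"force":{"type":"number"}},"required":["claw","xyz","twist"]}

```bash
mkdir -p pics; cat > h.py <<'E'
import numpy as np, cv2
from workcell import bot
def K(f):
    h,w=f["img"].shape[:2]; F=h/2/np.tan(np.radians(f["vfov"])/2)
    return np.array([[F,0,f["cx"]],[0,F,f["cy"]],[0,0,1]])
def P(f):
    return K(f)@np.diag([1,-1,-1])@np.array(f["view"])[:3]
def proj(f,p):
    q=P(f)@np.r_[p,1]; return q[:2]/q[2]
def tri(f1,u1,f2,u2):
    X=cv2.triangulatePoints(P(f1),P(f2),np.array(u1,float),np.array(u2,float))[:,0]; return X[:3]/X[3]
def onz(f,u,z):
    M=P(f); H=np.c_[M[:,0],M[:,1],M[:,2]*z+M[:,3]]; q=np.linalg.solve(H,[*u,1]); return q[:2]/q[2]
E
python3 - <<'E'
from h import *
s=bot.observe(); print({k:np.round(v,3).tolist() for k,v in s.items()})
for c in("top","side"):
    f=bot.grab_frame(c); cv2.imwrite(f"pics/{c}0.png",f["img"][:,:,::-1])
    print(c,{k:(v if k!="view" else np.round(v,3).tolist()) for k,v in f.items() if k!="img"})
    for q in("dock","lock_grip","lock","carrier","carrier_handle","label_roll","jar","rubber_stamp","ink_pad","calculator","box_cutter"):
        for d in bot.find_in(c,q)[:2]: print(q,round(d["score"],2),np.round(d["position"],3),np.round(proj(f,d["position"])))
E
```

```text
{'clock': 0.0, 'qpos': [-1.418, 0.522, -0.036, 1.6, 0.021, 1.021, -0.113], 'qd': [-0.001, 0.0, 0.002, 0.001, 0.001, 0.001, -0.0], 'joint_efforts': [0.002, -92.709, 1.981, -36.993, 0.018, 0.008, -0.0], 'position': [0.138, 0.609, 0.231], 'tool_rot': [-3.14, 0.0, 2.919], 'force': [-0.989, 0.742, 0.432], 'moment': [0.02, -0.0, 0.014], 'finger_force': 0.0, 'grip_width': 0.085}
top {'vfov': 51.40165908238227, 'cx': 323.6733024598038, 'cy': 203.4078689251701, 'view': [[-0.014, -1.0, -0.007, -0.001], [0.986, -0.015, 0.164, -0.471], [-0.164, -0.005, 0.986, -1.045], [0.0, 0.0, 0.0, 1.0]]}
dock 0.77 [0.481 0.021 0.013] [313. 202.]
dock 0.71 [0.469 0.025 0.023] [311. 206.]
lock_grip 0.73 [0.469 0.021 0.021] [313. 205.]
lock 0.63 [0.472 0.025 0.022] [311. 204.]
lock 0.55 [0.537 0.021 0.03 ] [313. 180.]
carrier 0.75 [0.541 0.021 0.029] [312. 178.]
carrier_handle 0.66 [ 0.364 -0.326  0.011] [445. 244.]
carrier_handle 0.62 [0.538 0.019 0.032] [313. 179.]
label_roll 0.85 [ 0.52  -0.038  0.069] [335. 182.]
rubber_stamp 0.5 [0.38 0.27 0.02] [219. 241.]
rubber_stamp 0.41 [ 0.524 -0.039  0.07 ] [336. 181.]
ink_pad 0.93 [0.345 0.173 0.02 ] [255. 253.]
calculator 0.83 [ 0.355 -0.106  0.008] [362. 248.]
box_cutter 0.62 [ 0.364 -0.325  0.012] [445. 244.]
side {'vfov': 45.965101664999004, 'cx': 312.5265832036458, 'cy': 195.8951361885706, 'view': [[-0.974, -0.225, -0.001, 0.46], [0.099, -0.433, 0.896, -0.136], [-0.202, 0.873, 0.444, -1.384], [0.0, 0.0, 0.0, 1.0]]}
dock 0.66 [0.474 0.048 0.023] [308. 225.]
lock_grip 0.61 [0.466 0.032 0.035] [312. 220.]
lock 0.7 [0.466 0.031 0.039] [312. 218.]
carrier 0.58 [0.54  0.028 0.044] [289. 214.]
carrier_handle 0.72 [0.545 0.03  0.041] [287. 215.]
label_roll 0.67 [ 0.529 -0.015  0.067] [296. 201.]
jar 0.5 [0.538 0.069 0.058] [286. 216.]
ink_pad 0.84 [0.345 0.184 0.018] [343. 256.]
box_cutter 0.6 [0.544 0.068 0.056] [284. 216.]
box_cutter 0.55 [ 0.358 -0.323  0.011] [362. 182.]
```

```bash
python3 - <<'E'
import cv2
t=cv2.imread("pics/top0.png");s=cv2.imread("pics/side0.png")
cv2.imwrite("pics/tc.png",cv2.resize(t[120:270,210:410],None,fx=4,fy=4,interpolation=2))
cv2.imwrite("pics/sc.png",cv2.resize(s[130:280,200:400],None,fx=4,fy=4,interpolation=2))
E
```

```text
(no output)
```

View pics/tc.png

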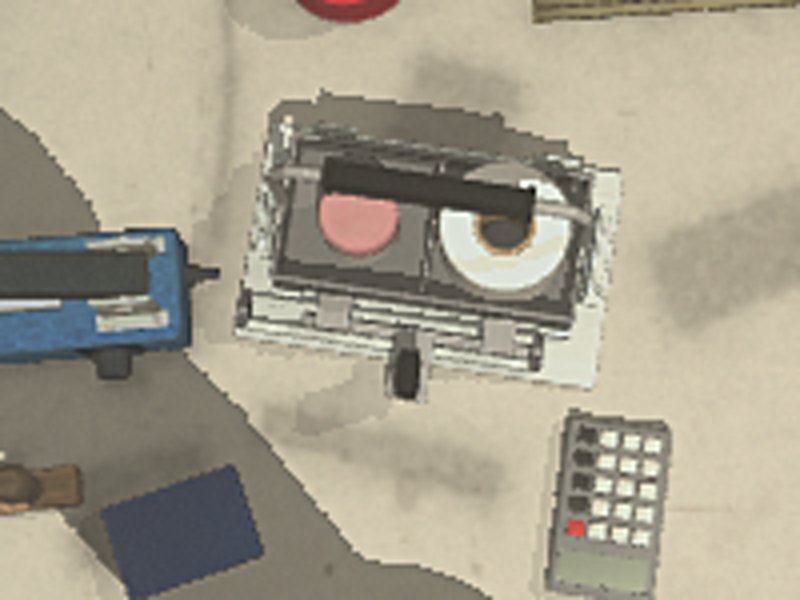

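View pics/sc.png

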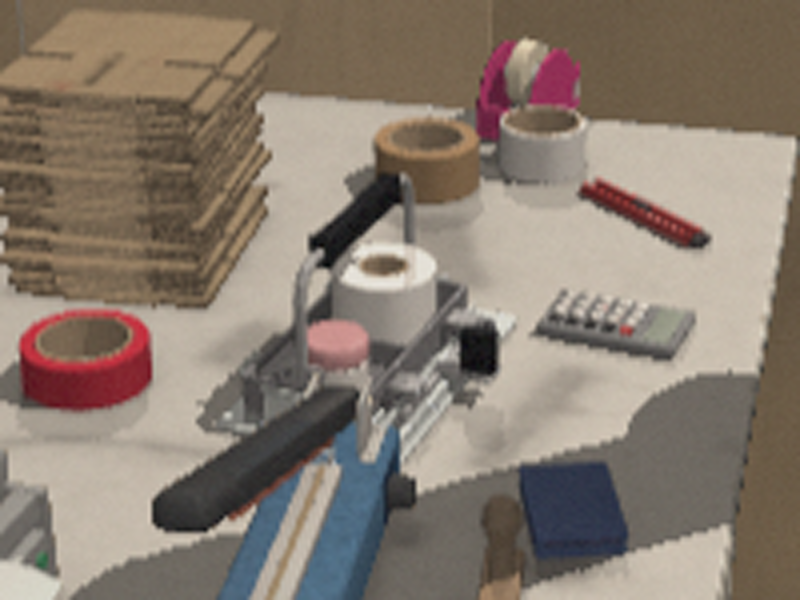

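View pics/side0.png

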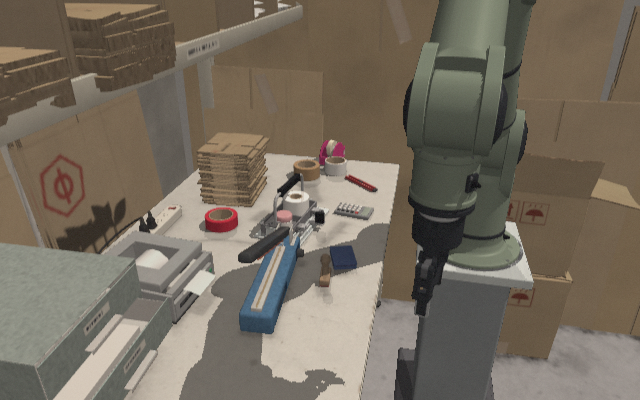

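The top view shows the dock turned about −8°. The roll is in the right (−y) bay and the jar in the left one, with the black handle bar at crop (325,175)–(533,203). The lock grip is at crop (405,368). A blue cutter with a lever stands close on the left, ending near crop x 215. Next I triangulate these points.

```bash
python3 - <<'E'
from h import *
t=bot.grab_frame("top");s=bot.grab_frame("side")
T=lambda u:(np.array(u)/4+[210,120]-.4); S=lambda u:(np.array(u)/4+[200,130]-.4)
for n,a,b in[("barL",(325,176),(314,244)),("barR",(533,205),(400,184)),("gripTop",(407,352),(478,330)),("grip",(406,368),(478,347)),
 ("jarlid",(358,215),(337,338)),("rolltop",(505,232),(385,264)),("cutter blue R end",(185,240),(350,430)),("blueRnear",(190,342),(396,437)),("tip",(215,272),(365,390)),("knob",(112,365),(402,490)),("lever end",(148,275),(340,400))]:
    X=tri(t,T(a),s,S(b)); print(n,np.round(X,4),np.round(proj(t,X)-T(a),1),np.round(proj(s,X)-S(b),1))
E
```

```text
barL [0.5558 0.0701 0.1403] [-0.2 -1.3] [0.8 0.2]
barR [ 0.5291 -0.0556  0.1379] [0.3 1.7] [-1.  -0.2]
gripTop [0.451  0.0232 0.059 ] [0.4 2.5] [-1.7 -0.3]
grip [0.4471 0.025  0.045 ] [0.1 0.8] [-0.5 -0.1]
jarlid [0.548  0.0551 0.0563] [0.  0.2] [-0.1 -0. ]
rolltop [ 0.5335 -0.0393  0.0741] [-0.1 -0.7] [0.4 0.1]
cutter blue R end [0.5191 0.1661 0.0489] [0.9 6.1] [-4.4 -1.1]
blueRnear [0.4712 0.1657 0.0453] [-0.2 -1.1] [0.8 0.2]
tip [0.5047 0.1451 0.0685] [0.3 1.9] [-1.3 -0.3]
knob [0.4556 0.2173 0.0371] [-0.  -0.1] [0.1 0. ]
lever end [0.5063 0.1861 0.0825] [-0.1 -0.3] [0.2 0.1]
```

```bash
cat > fit.py <<'E'
from h import *
from scipy.optimize import minimize
def hull(f,c,d,yaw):
    R=np.array([[np.cos(yaw),-np.sin(yaw)],[np.sin(yaw),np.cos(yaw)]]); pts=[]
    for i in(-1,1):
        for j in(-1,1):
            for k in(-1,1):
                l=np.array(c)+np.array(d)/2*[i,j,k]; pts.append(proj(f,l))
    return cv2.convexHull(np.array(pts,np.float32))
def box(f,o,yaw,c,d):
    cs,sn=np.cos(yaw),np.sin(yaw); pts=[]
    for i in(-1,1):
        for j in(-1,1):
            for k in(-1,1):
                l=np.array(c)+np.array(d)/2*[i,j,k]
                pts.append(proj(f,[o[0]+cs*l[0]-sn*l[1],o[1]+sn*l[0]+cs*l[1],l[2]+(o[2] if len(o)>2 else 0)]))
    return cv2.convexHull(np.array(pts,np.float32))
def mask(f,roi,th):
    g=f["img"].max(2); g=cv2.resize(g,None,fx=4,fy=4,interpolation=1)
    m=(g<th).astype(np.uint8); z=np.zeros_like(m); x0,y0,x1,y1=[4*v for v in roi]; z[y0:y1,x0:x1]=m[y0:y1,x0:x1]
    n,l,st,_=cv2.connectedComponentsWithStats(z); return l==(1+np.argmax(st[1:,4]))
def iou(m,h):
    a=np.zeros(m.shape,np.uint8); cv2.fillConvexPoly(a,np.round((h.reshape(-1,2)*4+1.5)*16).astype(np.int32),1,shift=4)
    a=a>0; return (a&m).sum()/(a|m).sum()
E
python3 - <<'E'
from fit import *
t=bot.grab_frame("top");s=bot.grab_frame("side")
B=((0,0,.133),(.016,.12,.024));G=((-.1,0,.042),(.028,.014,.036))
jobs=[(t,mask(t,(285,155,350,180),68),B),(s,mask(s,(270,170,304,196),60),B),(t,mask(t,(305,200,318,222),60),G),(s,mask(s,(312,206,328,226),60),G)]
for f,m,b in jobs: print(m.sum(), np.ptp(np.argwhere(m),axis=0)/4, np.argwhere(m).mean(0)/4)
def run(js,dz=False):
    best=None
    for y0 in(-.1,-.15,-.2):
        fn=lambda p:-sum(iou(m,box(f,(p[0],p[1],p[3] if dz else 0),p[2],*b)) for f,m,b in js)
        x0=[.545,.01,y0]+[0.]*dz
        r=minimize(fn,x0,method="Nelder-Mead",options=dict(initial_simplex=np.array([x0]+[np.array(x0)+d for d in np.diag([.015,.015,.08,.01][:len(x0)])])))
        if best is None or r.fun<best.fun: best=r
    return np.round(best.x,4),best.fun,[round(iou(m,box(f,(best.x[0],best.x[1],best.x[3] if dz else 0),best.x[2],*b)),2) for f,m,b in js]
print(run(jobs)); print(run(jobs,True)); print(run(jobs[:2],True)); print(run([jobs[0],jobs[2]])); print(run([jobs[1],jobs[3]]))
E
```

```text
3811 [15.5 53. ] [167.24173445 315.52309105]
3016 [22.75 22.75] [184.02950928 289.76342838]
70 [2.75 3.5 ] [218.07857143 312.26428571]
1551 [12.  9.] [217.56882656 319.45035461]
(array([ 0.5439,  0.0051, -0.1658]), np.float64(-1.9886236292431367), [np.float64(0.47), np.float64(0.71), np.float64(0.05), np.float64(0.75)])
(array([ 0.5439,  0.0057, -0.1827,  0.0014]), np.float64(-1.9964777616169949), [np.float64(0.48), np.float64(0.73), np.float64(0.05), np.float64(0.74)])
(array([ 0.5422,  0.0066, -0.1649,  0.0027]), np.float64(-1.2144825169169384), [np.float64(0.48), np.float64(0.73)])
(array([ 0.5436,  0.0065, -0.1491]), np.float64(-0.5340397006700114), [np.float64(0.48), np.float64(0.05)])
(array([ 0.5441,  0.0039, -0.1877]), np.float64(-1.467540724416594), [np.float64(0.73), np.float64(0.74)])
```

```bash
cat >> fit.py <<'E'
B=((0,0,.133),(.016,.12,.024));G=((-.1,0,.042),(.028,.014,.036))
def run(js,dz=False):
    best=None
    for y0 in(-.1,-.15,-.2):
        fn=lambda p:-sum(iou(m,box(f,(p[0],p[1],p[3] if dz else 0),p[2],*b)) for f,m,b in js)
        x0=[.545,.01,y0]+[0.]*dz
        r=minimize(fn,x0,method="Nelder-Mead",options=dict(initial_simplex=np.array([x0]+[np.array(x0)+d for d in np.diag([.015,.015,.08,.01][:len(x0)])])))
        if best is None or r.fun<best.fun: best=r
    p=best.x
    return np.round(p,4),[round(float(iou(m,box(f,(p[0],p[1],p[3] if dz else 0),p[2],*b))),2) for f,m,b in js]
E
python3 - <<'E'
from fit import *
t=bot.grab_frame("top");s=bot.grab_frame("side")
for a in(45,52,60):
    print(a,[ (int(m.sum()),np.ptp(np.argwhere(m),axis=0)/4) for m in (mask(t,(285,155,350,180),a),mask(s,(270,170,304,196),a+15))],[ (int(m.sum()),np.ptp(np.argwhere(m),axis=0)/4) for m in (mask(t,(305,200,318,222),a+20),mask(s,(312,206,328,226),a+15))])
jobs=[(t,mask(t,(285,155,350,180),52),B),(s,mask(s,(270,170,304,196),67),B),(t,mask(t,(305,200,318,222),75),G),(s,mask(s,(312,206,328,226),67),G)]
r=run(jobs);print(r);print(run(jobs,True)); print(run(jobs[:2],True)); print(run([jobs[0],jobs[2]])); print(run([jobs[1],jobs[3]]))
p=r[0]; ims=[]
for f,(x,y) in((t,(230,130)),(s,(220,140))):
    im=cv2.resize(f["img"][:,:,::-1],None,fx=4,fy=4,interpolation=2)
    for b in(B,G,((0,0,.024),(.1,.201,.032))):
        cv2.polylines(im,[np.round(box(f,p[:2],p[2],*b)*4+1.5).astype(np.int32)],True,(0,255,0),1)
    ims.append(im[4*y:4*y+400,4*x:4*x+520])
cv2.imwrite("pics/ov.png",cv2.resize(np.hstack([i[:,:400] for i in ims]),(800,400)))
E
```

```text
45 [(6, array([0.5, 0.5])), (3008, array([22.5, 22.5]))] [(372, array([11.  ,  5.25])), (1552, array([12.,  9.]))]
52 [(14, array([1.  , 0.75])), (3153, array([23., 23.]))] [(907, array([11.5,  5.5])), (1624, array([12.25,  9.25]))]
60 [(167, array([ 2. , 13.5])), (3333, array([23.75, 23.5 ]))] [(988, array([12.25,  5.75])), (1773, array([12.75, 12.  ]))]
(array([ 0.544 ,  0.004 , -0.2023]), [0.0, 0.74, 0.71, 0.77])
(array([ 0.5436,  0.007 , -0.1811,  0.0019]), [0.0, 0.75, 0.72, 0.76])
(array([ 0.5404,  0.0058, -0.1289,  0.0027]), [0.0, 0.76])
(array([ 0.5447,  0.0152, -0.0935]), [0.0, 0.74])
(array([ 0.5439,  0.0035, -0.195 ]), [0.74, 0.77])
```

View pics/ov.png

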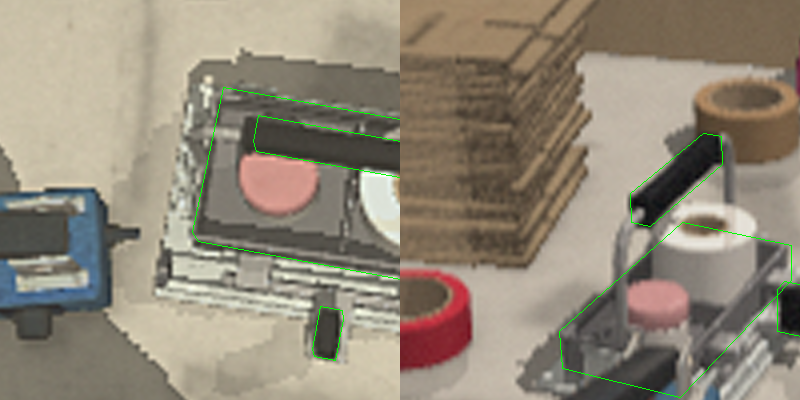

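The overlay lines up on the side view and the grip. In the top view the fitted yaw is too large, and the bar sits about 2 px further left. I'll get the yaw from straight features in the top view.

```bash
python3 - <<'E'
from fit import *
t=bot.grab_frame("top");s=bot.grab_frame("side")
T=lambda u:(np.array(u)/4+[210,120]-.4)
def yaw(a,b,z):
    A,Bq=onz(t,T(a),z),onz(t,T(b),z); d=A-Bq; return np.round([*A,*Bq,np.hypot(*d),-np.arctan2(d[0],d[1])],4)
print("bar top far edge",yaw((327,157),(536,186),.145)); print("bar low near edge",yaw((322,192),(529,219),.121))
print("bar mid",yaw((325,176),(533,205),.137))
print("jar/roll", onz(t,T((358,213)),.058),onz(t,T((505,231)),.073))
print("tray near edge",yaw((275,273),(570,325),.03)); print("plate near edge",yaw((236,335),(595,387),.004))
for th in(62,64,66):
  g=t["img"].max(2)[155:180,285:350]; m=(g<th)
  m=mask(t,(285,155,350,180),th); pts=np.argwhere(m)[:,::-1].astype(np.float32); print(th,len(pts),cv2.minAreaRect(pts))
c=t["img"][164:170,300:304]; print(c.max(2)); print(t["img"][172:178,300:304].max(2))
E
```

```text
bar top far edge [ 0.5629  0.0679  0.5431 -0.0567  0.1261 -0.1578]
bar low near edge [ 0.5476  0.0729  0.5287 -0.0531  0.1275 -0.1487]
bar mid [ 0.5533  0.0697  0.5334 -0.055   0.1264 -0.1581]
jar/roll [0.54939914 0.05504821] [ 0.53249993 -0.03962722]
tray near edge [ 0.5163  0.112   0.4784 -0.0823  0.1979 -0.1925]
plate near edge [ 0.4795  0.1411  0.4405 -0.0997  0.2439 -0.1603]
62 347 ((1203.548828125, 670.578125), (75.88298034667969, 7.039797782897949), 6.613461017608643)
64 948 ((1248.381103515625, 677.7850341796875), (169.0104217529297, 9.647466659545898), 8.61564826965332)
66 2635 ((1268.2037353515625, 671.4110107421875), (209.57933044433594, 34.795326232910156), 8.23561954498291)
[[ 70  69  67  66]
 [ 70  69  69  67]
 [ 66  66  67  70]
 [ 58  59  62  64]
 [ 66  60  54  56]
 [181 140  98  91]]
[[209 209 210 207]
 [208 209 209 207]
 [207 206 206 209]
 [209 207 209 212]
 [209 211 208 209]
 [209 208 209 211]]
```

Consistent estimates: the dock middle is at about (0.5435, 0.007) with yaw −0.163, and the grip at about (0.445, 0.023). With tool yaw 2.979, tool x is −dock x and tool y is +dock y. I'll move above the grip.

>>> apply_moves --claw '[0.05, 0.05, 0.05, 0.05, 0.05, 0.05, 0.05, 0.05, 0.05, 0.05, 0.05, 0.05, 0.05, 0.05, 0.05, 0.05, 0.05, 0.05, 0.05]' --xyz '[[0, 0, 0], [-0.0335, -0.0248, 0], [-0.0335, -0.0248, 0], [-0.0335, -0.0248, 0], [-0.0335, -0.0248, 0], [-0.0335, -0.0248, 0], [-0.0335, -0.0248, 0], [-0.0335, -0.0248, 0], [-0.0335, -0.0248, 0], [-0.0145, -0.0367, 0], [-0.0145, -0.0367, 0], [-0.0145, -0.0367, 0], [-0.0145, -0.0367, 0], [-0.0145, -0.0367, 0], [-0.0145, -0.0367, 0], [-0.0145, -0.0367, 0], [-0.0145, -0.0367, 0], [-0.0145, -0.0367, 0], [0, 0, 0]]' --twist '[[0, 0, -0.06], [0, 0, 0], [0, 0, 0], [0, 0, 0], [0, 0, 0], [0, 0, 0], [0, 0, 0], [0, 0, 0], [0, 0, 0], [0, 0, 0], [0, 0, 0], [0, 0, 0], [0, 0, 0], [0, 0, 0], [0, 0, 0], [0, 0, 0], [0, 0, 0], [0, 0, 0], [0, 0, 0]]' --force 40

```text
clock: 3.5
position: [0.4462, 0.0187, 0.2316]
tool_rot: [-3.141, 0.001, 2.973]
force: [-0.3, 0.6, -0.2]
grip_width: 0.05
finger_force: 0.0
```

>>> apply_moves --claw '[0.05, 0.05, 0.05, 0.05, 0.05, 0.05, 0.05, 0.05]' --xyz '[[0.0045, 0.005, 0.04], [0, 0, 0.04], [0, 0, 0.04], [0, 0, 0.035], [0, 0, 0.02], [0, 0, 0.015], [0, 0, 0.01], [0, 0, 0]]' --twist '[[0, 0, -0.006], [0, 0, 0], [0, 0, 0], [0, 0, 0], [0, 0, 0], [0, 0, 0], [0, 0, 0], [0, 0, 0]]'

```text
clock: 4.3
position: [0.4416, 0.0291, 0.0305]
tool_rot: [-3.141, -0.001, 2.985]
force: [0.1, 1.0, 1.2]
grip_width: 0.0498
finger_force: 0.0
```

```bash
python3 - <<'E'
from h import *
s=bot.observe(); print(s["position"],s["force"])
im=[]
t=bot.grab_frame("top")["img"][150:240,270:370];u=bot.grab_frame("side")["img"][160:250,270:370]
cv2.imwrite("pics/g1.png",cv2.resize(np.hstack([t,u])[:,:,::-1],None,fx=4,fy=4,interpolation=2))
E
```

```text
[0.44156822 0.02905592 0.03052546] [0.10153778 1.0075036  1.22436399]
```

View pics/g1.png

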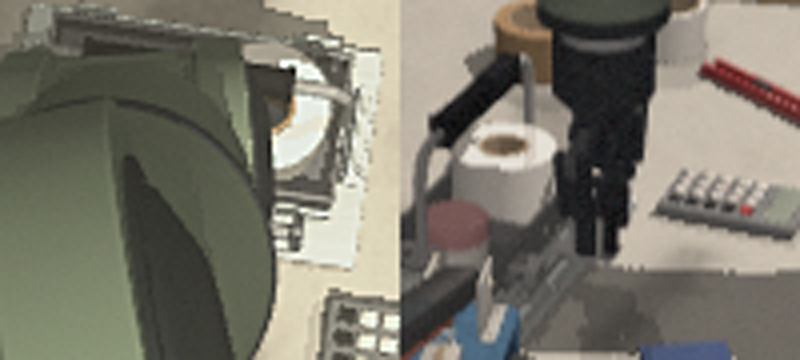

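The side view shows the fingers down beside the tab at about (590,230), clear of the carrier. The top view is blocked by the arm. I'll recentre 5 mm and close.

>>> apply_moves --claw '[0.05, 0.05, 0.0, 0.0, 0.0, 0.0, 0.0, 0.0]' --xyz '[[0, -0.005, 0], [0, 0, 0], [0, 0, 0], [0, 0, 0], [0, 0, 0], [0, 0, 0], [0, 0, 0], [0, 0, 0]]' --twist '[[0, 0, 0], [0, 0, 0], [0, 0, 0], [0, 0, 0], [0, 0, 0], [0, 0, 0], [0, 0, 0], [0, 0, 0]]' --force 40

```text
clock: 5.2
position: [0.4414, 0.0245, 0.0316]
tool_rot: [3.141, 0.0, 2.985]
force: [-1.1, 4.0, 9.1]
grip_width: 0.0134
finger_force: 41.6
```

>>> apply_moves --claw '[0, 0, 0, 0, 0, 0, 0, 0, 0]' --xyz '[[0, 0.004, 0], [0, 0.004, 0], [0, 0.005, 0], [0, 0.005, 0], [0, 0.005, 0], [0, 0.005, 0], [0, 0.004, 0], [0, 0.002, 0], [0, 0, 0]]' --twist '[[0, 0, 0], [0, 0, 0], [0, 0, 0], [0, 0, 0], [0, 0, 0], [0, 0, 0], [0, 0, 0], [0, 0, 0], [0, 0, 0]]'

```text
clock: 6.1
position: [0.4469, 0.0579, 0.0316]
tool_rot: [3.141, 0.001, 2.985]
force: [0.1, 1.9, 6.3]
grip_width: 0.0131
finger_force: 41.5
```

>>> apply_moves --claw '[0, 0, 0, 0]' --xyz '[[0, 0.0015, 0], [0, 0.0015, 0], [0, 0.001, 0], [0, 0, 0]]' --twist '[[0, 0, 0], [0, 0, 0], [0, 0, 0], [0, 0, 0]]'

```text
clock: 6.5
position: [0.4473, 0.0603, 0.0316]
tool_rot: [-3.141, 0.0, 2.983]
force: [-0.2, -9.5, 8.9]
grip_width: 0.0132
finger_force: 41.9
```

>>> apply_moves --claw '[0, 0]' --xyz '[[0, 0.001, 0], [0, 0, 0]]' --twist '[[0, 0, 0], [0, 0, 0]]'

```text
clock: 6.7
position: [0.4473, 0.0604, 0.0316]
tool_rot: [-3.14, 0.0, 2.982]
force: [0.2, -16.4, 8.7]
grip_width: 0.0135
finger_force: 42.1
```

>>> apply_moves --claw '[0.04, 0.04, 0.04, 0.04, 0.04, 0.04, 0.04, 0.04, 0.04]' --xyz '[[0, 0, 0], [0, 0, 0], [0, 0, 0], [0, 0, -0.02], [0, 0, -0.04], [0, 0, -0.04], [0, 0, -0.05], [0, 0, -0.05], [0, 0, 0]]' --twist '[[0, 0, 0], [0, 0, 0], [0, 0, 0], [0, 0, 0], [0, 0, 0], [0, 0, 0], [0, 0, 0], [0, 0, 0], [0, 0, 0]]'

```text
clock: 7.6
position: [0.4496, 0.0631, 0.2367]
tool_rot: [3.137, 0.008, 2.985]
force: [0.7, 0.3, -1.1]
grip_width: 0.0397
finger_force: 0.0
```

```bash
python3 - <<'E'
from fit import *
o=bot.observe(); print(np.round(o["qpos"],3),o["position"])
s=bot.grab_frame("side")
for lo in(0,.03,.036): 
  g=((-.1,lo,.042),G[1]); print(lo,box(s,(.5435,.007),-.163,*g).reshape(-1,2).mean(0))
for q in("lock_grip","carrier_handle"):
    for d in bot.find_in("side",q)[:2]: print(q,round(d["score"],2),np.round(d["position"],3))
cv2.imwrite("pics/s2.png",cv2.resize(s["img"][130:280,220:400,::-1],None,fx=4,fy=4,interpolation=2))
E
```

```text
[-0.449  0.241  0.214  2.039 -0.068  0.859  1.217] [0.44957403 0.06311238 0.23670215]
0 [319.41043 216.90137]
0.03 [315.72083 221.40002]
0.036 [314.96725 222.31883]
lock_grip 0.51 [0.467 0.065 0.034]
carrier_handle 0.94 [0.539 0.029 0.041]
```

View pics/s2.png

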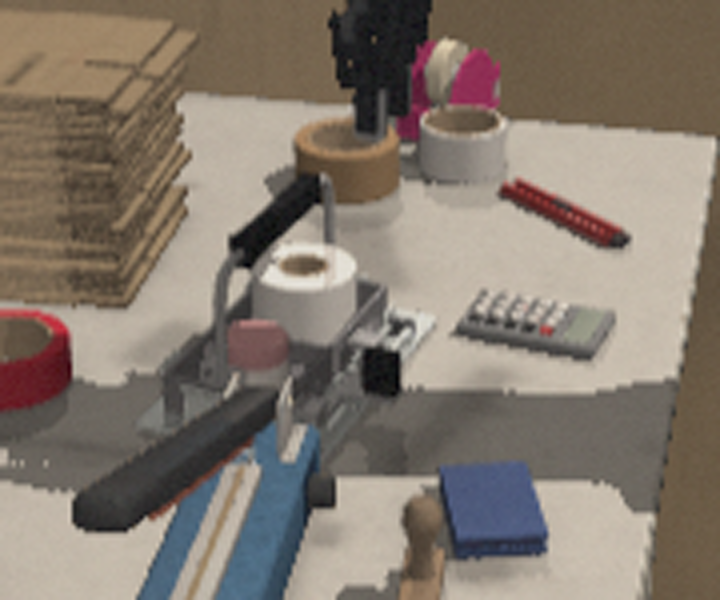

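The lock grip now shows at crop (381,370), which is full-image (315.2, 222.5). That matches the predicted position for a 36 mm opening. The carrier and its contents are unchanged. I'll turn −90° and go over the handle.

>>> apply_moves --claw '[0.07, 0.07, 0.07, 0.07, 0.07, 0.07, 0.07, 0.07, 0.07, 0.07, 0.07, 0.07, 0.07, 0.07, 0.07, 0.07, 0.07]' --xyz '[[0, 0, 0], [0, 0, 0], [0, 0, 0], [0, 0, 0], [0, 0, 0], [0, 0, 0], [0, 0, 0], [0, 0, 0], [0, 0, 0], [0, 0, 0], [0, 0, 0], [0.0122, -0.0254, 0], [0.0122, -0.0254, 0], [0.0122, -0.0254, 0], [0.0122, -0.0254, 0], [0, 0, 0], [0, 0, 0]]' --twist '[[0, 0, -0.1422], [0, 0, -0.1422], [0, 0, -0.1422], [0, 0, -0.1422], [0, 0, -0.1422], [0, 0, -0.1422], [0, 0, -0.1422], [0, 0, -0.1422], [0, 0, -0.1422], [0, 0, -0.1422], [0, 0, -0.1422], [0, 0, 0], [0, 0, 0], [0, 0, 0], [0, 0, 0], [0, 0, 0], [0, 0, 0]]'

```text
clock: 9.45
position: [0.5305, -0.0093, 0.227]
tool_rot: [3.133, -0.004, -1.821]
force: [-0.4, 0.6, 0.3]
grip_width: 0.0704
finger_force: 0.0
```

```bash
cat > d.py <<'E'
import sys,numpy as np
from workcell import bot
from scipy.spatial.transform import Rotation as R
def delta(p,yaw):
    o=bot.observe(); A=R.from_euler("xyz",o["tool_rot"]); B=R.from_euler("xyz",[np.pi,0,yaw])
    print(np.round(o["position"],4),np.round(o["tool_rot"],4),"shift",np.round(A.inv().apply(np.array(p)-o["position"]),4),"twist",np.round((A.inv()*B).as_rotvec(),4))
delta([float(v) for v in sys.argv[1:4]],float(sys.argv[4]))
E
python3 d.py .542 -.0015 .227 -1.733
```

```text
[ 0.5305 -0.0093  0.227 ] [ 3.1326 -0.0039 -1.821 ] shift [-0.0104 -0.0092 -0.0001] twist [ 0.0092 -0.0035 -0.088 ]
```

>>> apply_moves --claw '[0.07, 0.07, 0.07]' --xyz '[[-0.0104, -0.0092, 0], [0, 0, 0], [0, 0, 0]]' --twist '[[0.009, -0.0035, -0.088], [0, 0, 0], [0, 0, 0]]'

```text
clock: 9.75
position: [0.5419, -0.001, 0.228]
tool_rot: [-3.14, -0.001, -1.733]
force: [0.4, -0.2, -0.1]
grip_width: 0.0703
finger_force: 0.0
```

```bash
python3 d.py .542 -.0015 .112 -1.733
```

```text
[ 0.5419 -0.001   0.228 ] [-3.1402e+00 -7.0000e-04 -1.7332e+00] shift [ 0.0004 -0.      0.116 ] twist [-0.0014 -0.0007 -0.0002]
```

>>> apply_moves --claw '[0.07, 0.07, 0.07, 0.07, 0.07, 0.07]' --xyz '[[0, 0, 0.03], [0, 0, 0.03], [0, 0, 0.024], [0, 0, 0.02], [0, 0, 0.01], [0, 0, 0]]' --twist '[[-0.0014, 0, 0], [0, 0, 0], [0, 0, 0], [0, 0, 0], [0, 0, 0], [0, 0, 0]]'

```text
clock: 10.35
position: [0.5421, -0.0016, 0.1139]
tool_rot: [3.142, -0.002, -1.732]
force: [0.7, 0.1, -0.4]
grip_width: 0.0698
finger_force: 0.0
```

```bash
python3 - <<'E'
from h import *
s=bot.observe(); print(s["position"],s["tool_rot"],s["force"])
u=bot.grab_frame("side")["img"][130:280,220:400]
cv2.imwrite("pics/g3.png",cv2.resize(u[:,:,::-1],None,fx=4,fy=4,interpolation=2))
E
```

```text
[ 0.54213824 -0.00155245  0.11389388] [ 3.14157650e+00 -2.18252921e-03 -1.73244971e+00] [ 0.74376223  0.05247233 -0.41879117]
```

View pics/g3.png

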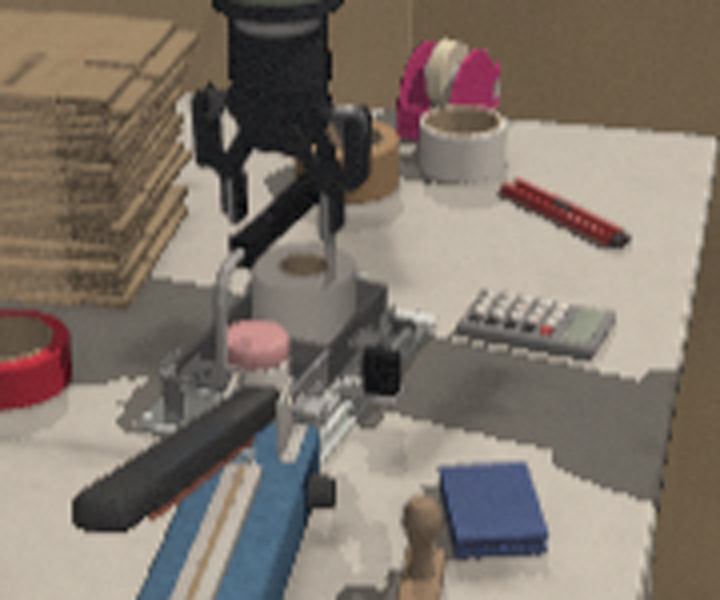

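The fingers straddle the handle bar, with tips at about (235,215) and (330,225), clear of the roll. I'll close.

>>> apply_moves --claw '[0, 0, 0, 0, 0, 0, 0, 0, 0]' --xyz '[[0, 0, 0], [0, 0, 0], [0, 0, 0], [0, 0, 0], [0, 0, 0], [0, 0, 0], [0, 0, 0], [0, 0, 0], [0, 0, 0]]' --twist '[[0, 0, 0], [0, 0, 0], [0, 0, 0], [0, 0, 0], [0, 0, 0], [0, 0, 0], [0, 0, 0], [0, 0, 0], [0, 0, 0]]' --force 80

```text
clock: 11.3
position: [0.5432, -0.0016, 0.1153]
tool_rot: [-3.139, -0.001, -1.732]
force: [-3.0, -1.1, 9.4]
grip_width: 0.0152
finger_force: 79.3
```

>>> apply_moves --claw '[0, 0, 0, 0, 0, 0, 0]' --xyz '[[0, 0, -0.001], [0, 0, -0.002], [0, 0, -0.002], [0, 0, -0.002], [0, 0, -0.002], [0, 0, -0.001], [0, 0, 0]]' --twist '[[0, 0, 0], [0, 0, 0], [0, 0, 0], [0, 0, 0], [0, 0, 0], [0, 0, 0], [0, 0, 0]]'

```text
clock: 12.0
position: [0.5431, -0.0015, 0.1248]
tool_rot: [-3.14, -0.001, -1.732]
force: [0.1, -0.2, -5.7]
grip_width: 0.0147
finger_force: 78.0
```

```bash
python3 d.py .5421 -.0016 .2073 -1.732; python3 -c "
from workcell import bot
o=bot.observe();print(o['force'],o['moment'])"
```

```text
[ 0.5431 -0.0015  0.1248] [-3.1396e+00 -1.1000e-03 -1.7321e+00] shift [ 0.0004  0.0008 -0.0825] twist [-0.002  -0.0011 -0.0001]
[ 0.07030125 -0.24081057 -5.71838606] [-0.05600725 -0.01780079  0.01597072]
```

>>> apply_moves --claw '[0, 0, 0, 0, 0, 0, 0, 0, 0, 0, 0, 0, 0, 0, 0, 0, 0, 0]' --xyz '[[0, 0, -0.003], [0, 0, -0.005], [0, 0, -0.006], [0, 0, -0.006], [0, 0, -0.006], [0, 0, -0.006], [0, 0, -0.006], [0, 0, -0.006], [0, 0, -0.006], [0, 0, -0.006], [0, 0, -0.006], [0, 0, -0.006], [0, 0, -0.006], [0, 0, -0.005], [0, 0, -0.003], [0, 0, 0], [0, 0, 0], [0, 0, 0]]' --twist '[[0, 0, 0], [0, 0, 0], [0, 0, 0], [0, 0, 0], [0, 0, 0], [0, 0, 0], [0, 0, 0], [0, 0, 0], [0, 0, 0], [0, 0, 0], [0, 0, 0], [0, 0, 0], [0, 0, 0], [0, 0, 0], [0, 0, 0], [0, 0, 0], [0, 0, 0], [0, 0, 0]]'

```text
clock: 13.8
position: [0.5428, -0.0014, 0.2064]
tool_rot: [-3.14, -0.001, -1.732]
force: [0.3, 0.0, -7.4]
grip_width: 0.0152
finger_force: 78.2
```

```bash
python3 - <<'E'
from fit import *
o=bot.observe(); print(o["position"],o["tool_rot"],o["force"],o["moment"],np.abs(o["qd"]).max())
t=bot.grab_frame("top");s=bot.grab_frame("side"); ims=[]
for f,(x,y) in((t,(260,120)),(s,(235,110))):
    im=cv2.resize(f["img"][:,:,::-1],None,fx=4,fy=4,interpolation=2)
    b=((0,0,.116),(.1,.201,.032))
    cv2.polylines(im,[np.round(box(f,(.5435,.007),-.163,*b)*4+1.5).astype(np.int32)],True,(0,255,0),1)
    ims.append(im[4*y:4*y+560,4*x:4*x+400])
cv2.imwrite("pics/l.png",np.hstack(ims))
E
```

```text
[ 0.54276394 -0.00141966  0.20640344] [-3.14019412e+00 -1.23453812e-03 -1.73203082e+00] [ 0.25474722  0.02766991 -7.40308914] [0.01819061 0.00634924 0.02380915] 0.0014831713828136876
```

View pics/l.png

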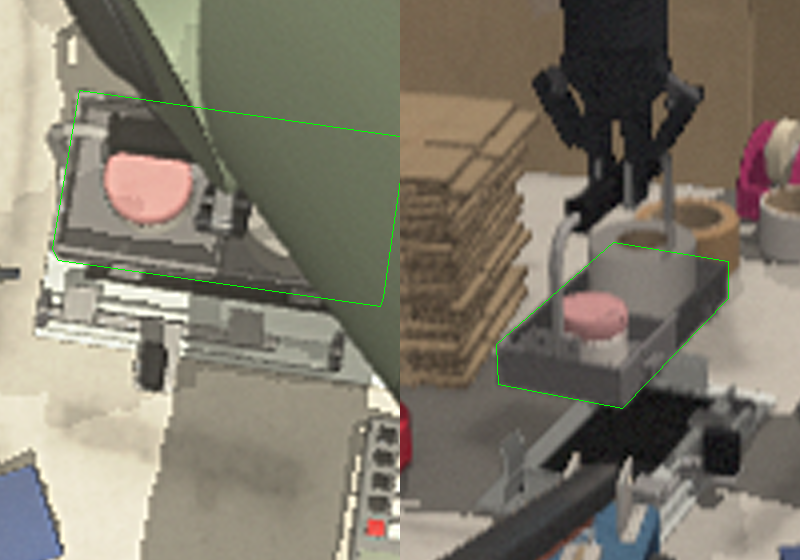

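The carrier is level and matches the model outline at a 100 mm underside (side crop corners (497,345)–(728,262)). The jar and roll are standing, the lock is still open, and the measured load is 7.4 N with the arm at rest. I'll hand it in.

```bash
python3 -c "
from workcell import bot
print(bot.job_done())"
```

```text
the job is handed in; nothing more can be done
None
```

The lock is open against its stop, and the gripper is holding the carrier still and level over the dock, underside about 10 cm above the bench, with the roll and jar standing in their bays; I handed it in at about 14 s of the 43 s limit, and no verdict came back.

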